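# Find the fuller bottle by its weight and snap it into the holder

## Robot

A 6-joint arm with a two-finger parallel gripper is mounted at the origin on a cart in front of the work surface, level with it; the furniture and walls round the work are solid. World frame = base frame: x ahead of the robot, y to its left, z up, the work surface at z = 0. Lengths are in m, angles in rad, forces in N, time in s.
With the tool pointing down it reaches from about 0.3 to 0.875 m from the base axis. Payload 6.4 kg.
Tool frame: the origin (TCP) lies where the fingers leave the gripper's body, on its centre line; the fingertips stand 73 mm ahead of it and the grasp point (between the pads) lies 54 mm ahead of it (ctrl.pinch_z is the distance from the TCP to the grasp point, in m); z points along the fingers, y is the direction in which the jaws open and shut (so a half turn about z gives the same grasp; the last joint's range is limited). The gripper opens to 85 mm and grips with 20 to 120 N. Pads are 22 mm wide; open, the fingers measure 114 mm over their backs; the gripper's body (76 mm by 85 mm) begins 54 mm behind the grasp point. The pads swing forward as they close: fully open they stand 13 mm farther back than shut.
Start: joints at [0.952, 0.181, 1.607, -0, 1.354, -0.206], TCP at [0.231, 0.527, 0.304] pointing down, gripper open.
Joint ranges: [-2.99, 2.99], [-0.89, 2.07], [0.3, 2.58], [-1.14, 4.28], [0, 2.63], [-3.12, 3.12]. Speed limits (rad/s): [2.57, 2.57, 3.01, 3.14, 3.14, 3.14].

## Interface

Orientations are given as a unit quaternion [w, x, y, z].
In Python, from bench import ctrl, camera, camera_model gives the robot as it stands.
- The arm moves only by the tool arm_command, never from a script. Its argument "series" is a list of rows, each a list of 7 numbers: the shift along the tool's x, y, z in m, then the turn, a rotation vector about the tool's x, y, z in degrees, then the finger opening in m, from 0 to 0.0854. In form: [[tx, ty, tz, rx, ry, rz, gripper], ...]. A call has exactly 5 rows; each row is the pose to reach, as a shift and turn from the pose commanded when the call began, along the tool's axes at that moment; what a row does not reach only later rows make up. A row lasts 1/10 s, in which the tool goes at most 50 mm and 8.59 degrees, less where a joint would pass 70% of its speed; a pose out of reach is approached as far as the arm can. A call with a gripper value outside its range is refused whole. The fingers move at their own pace and stop on an object; the grip force is fixed at half the most. Time passes only in rows, so rows that repeat a pose let the fingers close, or fill a call up. It gives the time, the measured TCP pose, the force and the opening at its end, in the units of the state.
- ctrl.get_obs(): the state, without advancing time (a new reading comes with each control period).
- camera(name): name is "scene" or "side" or "wrist"; returns (picture, depth): 400x640x3 uint8, red, green, blue; 400x640 float32, m along the optical axis (not along the pixel's ray), 0 where there is no reading.
- camera_model(name): a dict with "K" (3x3 intrinsics, pixels), "distortion" ([k1, k2, p1, p2, k3] as OpenCV has them; the pictures are not rectified), "position" and "attitude" of the camera in the world. Camera axes: x right, y down, z forward; pixel columns grow to the right and rows downward; lengths in m; the calibration is good to about 2 mm. A picture is of the moment at which its call begins: read the wrist's pose just before it. camera_model takes no time and is no camera call; for the wrist camera it gives the pose at the moment of the call.
- ctrl.hand_in(): hands the job in, once; it reports no verdict.
The state is a dict: "time_s": time; "q": joint angles; "dq": joint speeds; "joint_efforts": joint torques, N m; "eef_pos": TCP position; "eef_rot": TCP orientation; "wrist_force": force on the tool from outside, world axes, zero at the start; "torque": the same for the moment, N m; "opening": opening from 0.0 (shut) to 1.0 (fully open).
Only numpy, scipy, OpenCV 4.12 (cv2) and the standard library are available. Lean on these libraries where they do the work, as an engineer would, in place of code of your own. Each camera call takes 0.05 s, during which the arm holds its last target. There are 200 camera calls.

## Task

Two closed white bottles look the same, but one is fuller: lift them in turn to feel which is heavier. First stand the lighter one gently upright in the small steel tray and let it go, then lift the heavier one over to the aluminium bottle holder and push it gently down past the spring balls until it is fully home on the seat. Leave the cylinder, flask and timer where they stand.

Things in the scene. Friction and masses are not known exactly. Their poses are not given: they have to be found in the camera images.
- bottle_p: closed opaque white screw-cap bottle, cylindrical body 54 mm in diameter and upright to 65 mm above its foot, then shoulder and cap, 100 mm tall; origin at the centre of its underside, z up its axis. Looks exactly like the other bottle. Each weighs 0.2 to 0.55 kg, one at least 0.1 kg more than the other; which of the two places holds the heavier changes from run to run
- bottle_q: closed opaque white screw-cap bottle, cylindrical body 54 mm in diameter and upright to 65 mm above its foot, then shoulder and cap, 100 mm tall; origin at the centre of its underside, z up its axis. Looks exactly like the other bottle. Each weighs 0.2 to 0.55 kg, one at least 0.1 kg more than the other; which of the two places holds the heavier changes from run to run
- holder: fixed: dark base disc 116 mm wide, on it a square aluminium block 86 x 86 mm, top at z = 28 mm, with an upright bore 57 mm wide, 3 mm chamfer. 4 spring balls at z = 19 mm hold an unpushed bottle too high; a push of 10 to 20 N drives it in, and their grip keeps it where it is let go: push on till it stops on the seat. Hitting the seat with over 100 N damages it: slow down to 10 mm/s. Origin on the bore axis at worktop height, z up
- seat_pad: the seat in the holder: a flat rubber disc 55 mm wide and 2 mm thick on the bore's floor, its top 8 mm above the worktop and 20 mm below the block's top; origin at the centre of its underside, on the bore axis. A bottle that is home stands on it
- tray: fixed shallow square steel tray, 120 x 120 mm outside, 14 mm high, walls 3 mm, floor 3 mm thick; origin at the centre of its underside, x and y along its sides
- measuring_cylinder: tall glass measuring cylinder, foot 62 mm wide, 251 mm tall, origin at the centre of its underside; bystander, to be left where it stands (it may shift by no more than 30 mm)
- flask: conical glass flask, 63 mm wide, 104 mm tall, origin at the centre of its underside; bystander, to be left where it stands (it may shift by no more than 30 mm)
- timer: flat white digital timer, 64 x 62 x 16 mm, origin at the centre of its underside; bystander, to be left where it stands (it may shift by no more than 30 mm)
There are look-alikes about, which are no part of the job. What is shaped like the bottle_p but red is not meant.

How it is judged:
On the way, in this order (a step that is already met when the one before it is completed fails the run):
1. one of the bottles is lifted clear of the worktop in the gripper (((height (world z) of bottle_p above 0.02 m and contact force between bottle_p and the fingers above 1 N) or (height (world z) of bottle_q above 0.02 m and contact force between bottle_q and the fingers above 1 N))), for 0.2 s.
2. the lighter bottle stands released in the tray (it bears on it with less than 3.4 N) (((x of bottle_p in the frame of tray between -0.042 and 0.042 m and y of bottle_p in the frame of tray between -0.042 and 0.042 m and z of bottle_p in the frame of tray below 0.007 m and angle between bottle_p's own z axis and vertical below 0.08 rad and contact force between bottle_p and tray between 1.2 and 3.4 N and contact force between bottle_p and the fingers below 0.1 N) or (x of bottle_q in the frame of tray between -0.042 and 0.042 m and y of bottle_q in the frame of tray between -0.042 and 0.042 m and z of bottle_q in the frame of tray below 0.007 m and angle between bottle_q's own z axis and vertical below 0.08 rad and contact force between bottle_q and tray between 1.2 and 3.4 N and contact force between bottle_q and the fingers below 0.1 N))), for 0.2 s.
3. with the lighter bottle in the tray, the other is lifted clear of the worktop (((x of bottle_p in the frame of tray between -0.042 and 0.042 m and y of bottle_p in the frame of tray between -0.042 and 0.042 m and z of bottle_p in the frame of tray below 0.007 m and angle between bottle_p's own z axis and vertical below 0.08 rad and contact force between bottle_p and tray between 1.2 and 3.4 N and contact force between bottle_p and the fingers below 0.1 N and height (world z) of bottle_q above 0.02 m and contact force between bottle_q and the fingers above 1 N) or (x of bottle_q in the frame of tray between -0.042 and 0.042 m and y of bottle_q in the frame of tray between -0.042 and 0.042 m and z of bottle_q in the frame of tray below 0.007 m and angle between bottle_q's own z axis and vertical below 0.08 rad and contact force between bottle_q and tray between 1.2 and 3.4 N and contact force between bottle_q and the fingers below 0.1 N and height (world z) of bottle_p above 0.02 m and contact force between bottle_p and the fingers above 1 N))), for 0.2 s.
At the end, for the whole second after the job is handed in: the lighter bottle stands in the tray, bearing on it with 1.2 to 3.4 N (the heavier would exceed this), within 42 mm of its centre along both sides; the heavier stands in the bore within 5 mm of its axis, underside within 2 mm of the pad's top; both upright within 0.08 rad, released, at rest (((horizontal distance between bottle_p and seat_pad below 0.005 m and z of bottle_p in the frame of seat_pad below 0.004 m and angle between each of bottle_p, bottle_q's own z axis and vertical below 0.08 rad and x of bottle_q in the frame of tray between -0.042 and 0.042 m and y of bottle_q in the frame of tray between -0.042 and 0.042 m and z of bottle_q in the frame of tray below 0.007 m and contact force between bottle_q and tray between 1.2 and 3.4 N and contact force between bottle_q and the fingers below 0.1 N) or (horizontal distance between bottle_q and seat_pad below 0.005 m and z of bottle_q in the frame of seat_pad below 0.004 m and angle between each of bottle_q, bottle_p's own z axis and vertical below 0.08 rad and x of bottle_p in the frame of tray between -0.042 and 0.042 m and y of bottle_p in the frame of tray between -0.042 and 0.042 m and z of bottle_p in the frame of tray below 0.007 m and contact force between bottle_p and tray between 1.2 and 3.4 N and contact force between bottle_p and the fingers below 0.1 N)) and linear speed of each of bottle_p, bottle_q below 0.02 m/s); the robot touches nothing.
It fails at once if a bottle is pressed on the seat pad with more than 100 N, impact included (contact force between bottle_p and seat_pad above 100 N or contact force between bottle_q and seat_pad above 100 N).
It fails at once if a bottle is dropped (moves faster than 0.4 m/s out of the fingers, as after a fall of 8 mm) ((linear speed of bottle_p above 0.4 m/s and contact force between bottle_p and the fingers below 0.1 N) or (linear speed of bottle_q above 0.4 m/s and contact force between bottle_q and the fingers below 0.1 N)).
It fails at once if the measuring cylinder, flask or timer is shifted by more than 30 mm (distance of any of measuring_cylinder, flask, timer from where it was at the start of the episode above 0.03 m).
It also fails if it takes over 72 s, if anything falls off the work surface, if the arm or the gripper's body presses on something with over 40 N, if the wrist force passes 120 N, or if a joint passes its speed limit or range.

## Working session

There is one attempt and no reset: what is moved stays moved. The work goes in short steps, Python scripts to look and compute and a tool call to move; the robot and the scene stay as the last step left them, time stands still between calls to the robot, and variables do not carry over. Pictures are saved under pics/ and viewed, about 8 in all and at most 12, crops included, and the job is handed in when it is done.

Besides the shell and the picture viewer there is one more tool, called after ">>>" by a JSON object that holds its "name" and its "arguments". arm_command: Moves the arm, as the interface text tells. Its arguments: {"type":"object","properties":{"series":{"type":"array","items":{"type":"array","items":{"type":"number"}}}},"required":["series"]}

```bash
mkdir -p pics; cat > h.py <<'E'
import numpy as np,cv2
from bench import ctrl,camera,camera_model
from scipy.spatial.transform import Rotation as R
def Rm(a):
    a=np.array(a,float)
    return a if a.shape==(3,3) else R.from_quat(a[[1,2,3,0]]).as_matrix()
def ray(m,u,v):
    p=cv2.undistortPoints(np.array([[[u,v]]],float),np.array(m["K"]),np.array(m["distortion"]))[0,0]
    return np.array(m["position"]),Rm(m["attitude"])@np.array([p[0],p[1],1])
def at_z(m,u,v,z):
    o,d=ray(m,u,v); return o+d*(z-o[2])/d[2]
def at_d(m,u,v,dep): # depth along axis
    o,d=ray(m,u,v); return o+d*dep
def tri(m1,p1,m2,p2):
    o1,d1=ray(m1,*p1);o2,d2=ray(m2,*p2)
    s=np.linalg.lstsq(np.c_[d1,-d2],o2-o1,rcond=None)[0]
    a=o1+s[0]*d1;b=o2+s[1]*d2
    return (a+b)/2,np.linalg.norm(a-b)
def tool(dw): # world shift -> tool axes
    return Rm(ctrl.get_obs()["eef_rot"]).T@np.array(dw)
E
python3 - <<'E'
from h import *
o=ctrl.get_obs();print(o)
for n in("scene","side","wrist"):
    m=camera_model(n);p,d=camera(n);np.savez(f"pics/{n}0.npz",p=p,d=d)
    cv2.imwrite(f"pics/{n}0.png",p[:,:,::-1]);print(n,m)
E
```

```text
{'time_s': 0.0, 'q': array([ 9.51727089e-01,  1.81557824e-01,  1.60799365e+00, -8.22704669e-06,
        1.35382808e+00, -2.06318147e-01]), 'dq': array([-0.0009712 ,  0.00193476, -0.00202351, -0.00039153,  0.00055871,
       -0.00142951]), 'joint_efforts': array([ 3.94709687e-04, -4.44875157e+01, -3.51338625e+01, -3.05331068e-04,
        8.96448211e-03, -2.28276508e-05]), 'eef_pos': array([0.23039135, 0.52635705, 0.30298155]), 'eef_rot': array([-3.54665471e-04,  2.04912758e-01,  9.78779834e-01, -8.20052754e-04]), 'wrist_force': array([ 0.36776466,  0.20922472, -0.35500581]), 'torque': array([-0.05228377,  0.00737043, -0.00462306]), 'opening': 0.9995196528628878}
scene {'K': array([[405.17034614,   0.        , 321.54622549],
       [  0.        , 405.17034614, 199.35961691],
       [  0.        ,   0.        ,   1.        ]]), 'distortion': array([0.02050029, 0.        , 0.        , 0.        , 0.        ]), 'position': array([0.10238284, 1.06928154, 0.46066352]), 'attitude': array([ 0.11259419, -0.19956521,  0.82957826, -0.50921134])}
side {'K': array([[382.91410867,   0.        , 316.91634212],
       [  0.        , 382.91410867, 196.8949138 ],
       [  0.        ,   0.        ,   1.        ]]), 'distortion': array([-0.06349375,  0.        ,  0.        ,  0.        ,  0.        ]), 'position': array([0.45336834, 0.75602552, 0.75940172]), 'attitude': array([ 0.01116449, -0.0349347 ,  0.96238042, -0.26921896])}
wrist {'K': array([[280.70627747,   0.        , 320.26514901],
       [  0.        , 280.70627747, 198.52066888],
       [  0.        ,   0.        ,   1.        ]]), 'distortion': array([-0.0133555,  0.       ,  0.       ,  0.       ,  0.       ]), 'position': array([0.16336832, 0.55670068, 0.37320609]), 'attitude': array([0.12219788, 0.82808572, 0.54142493, 0.07874498])}
```

View pics/scene0.png

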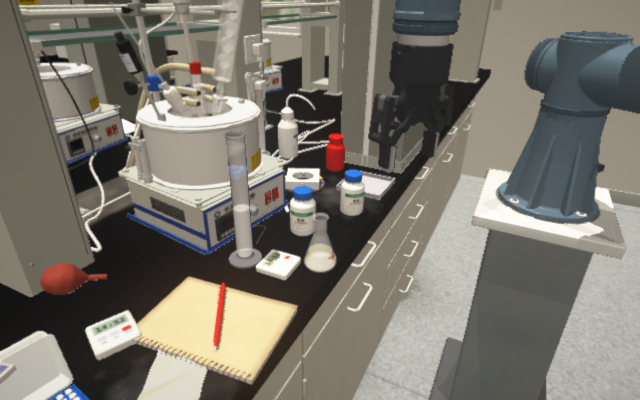

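View pics/side0.png

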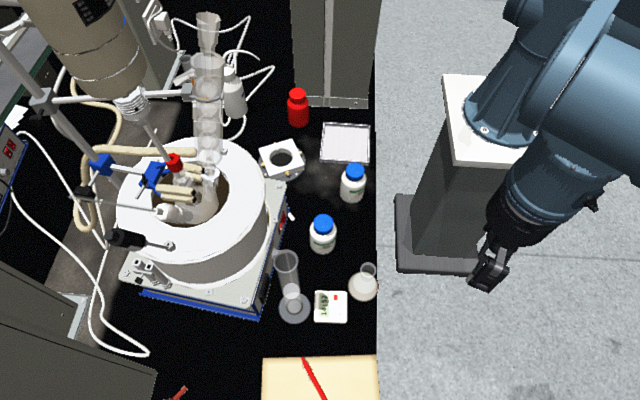

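Scene shows two blue-capped bottles at about (302,210) and (352,193), flask (320,245), cylinder (240,200), timer (278,264), holder (304,178), tray (375,184). Side shows bottles at (322,233) and (353,182), holder (282,157), tray (345,143). I'll enlarge both.

```bash
python3 - <<'E'
import cv2
a=cv2.imread("pics/side0.png")[80:330,235:395];cv2.imwrite("pics/sidec.png",cv2.resize(a,None,fx=2.4,fy=2.4,interpolation=cv2.INTER_CUBIC))
b=cv2.imread("pics/scene0.png")[155:275,220:410];cv2.imwrite("pics/scenec.png",cv2.resize(b,None,fx=4,fy=4,interpolation=cv2.INTER_CUBIC))
E
```

```text
(no output)
```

View pics/sidec.png

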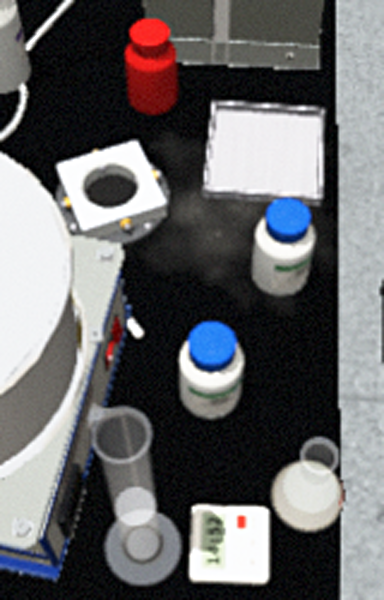

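View pics/scenec.png

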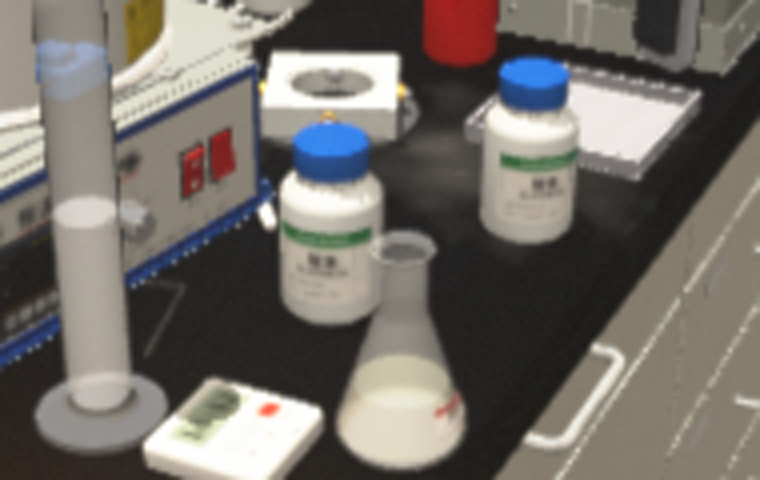

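```bash
cat > m.py <<'E'
from h import *
S=camera_model("side");C=camera_model("scene")
s=lambda u,v:(235+u/2.4,80+v/2.4)
c=lambda u,v:(220+u/4,155+v/4)
for n,a,b in [("A cap",s(289,216),c(534,72)),("B cap",s(212,340),c(331,137)),("bore",s(110,186),c(333,82)),
 ("trayBR/right?",s(326,106),c(703,97)),("trayBR",s(323,201),c(640,178)),("trayBL",s(204,195),c(466,125)),
 ("flask top",s(319,455),c(403,248)),("cyl foot",s(142,547),c(101,411)),("timer",s(230,543),c(235,428)),("redcap",s(151,32),None)]:
    if b is not None: print(n,*[np.round(x,4) for x in tri(S,a,C,b)])
print("tray corners z14",[np.round(at_z(S,*s(*p),.014)[:2],3) for p in [(213,102),(326,106),(323,201),(204,195)]])
print("block corners z28",[np.round(at_z(S,*s(*p),.028)[:2],3) for p in [(56,162),(150,141),(168,208),(75,235)]])
print("red cap z.1",at_z(S,*s(151,32),.1), "bore z28",at_z(S,*s(110,186),.028),at_z(C,*c(333,82),.028))
print("A,B at .1",[np.round(at_z(k,*p,.1)[:2],4) for k,p in [(S,s(289,216)),(C,c(534,72)),(S,s(212,340)),(C,c(331,137))]])
E
python3 m.py
```

```text
A cap [0.4077 0.2829 0.0978] 0.0015
B cap [0.4676 0.4105 0.0976] 0.0009
bore [0.5809 0.2058 0.0249] 0.0041
trayBR/right? [0.365  0.0697 0.0073] 0.0003
trayBR [ 3.673e-01  1.921e-01 -2.000e-04] 0.0
trayBL [0.4865 0.2003 0.0119] 0.0054
flask top [0.3803 0.5038 0.1019] 0.0024
cyl foot [0.5144 0.5564 0.0024] 0.0019
timer [0.4424 0.5506 0.0129] 0.0022
tray corners z14 [array([0.487, 0.079]), array([0.366, 0.076]), array([0.369, 0.203]), array([0.488, 0.204])]
block corners z28 [array([0.64 , 0.183]), array([0.548, 0.149]), array([0.522, 0.232]), array([0.608, 0.271])]
red cap z.1 [0.5519303  0.06719791 0.1       ] bore z28 [0.58183173 0.20975215 0.028     ] [0.57656424 0.20968302 0.028     ]
A,B at .1 [array([0.4084, 0.285 ]), array([0.4055, 0.2867]), array([0.4679, 0.412 ]), array([0.465 , 0.4143])]
```

```bash
python3 - <<'E'
from h import *
for n in("side","scene"):
    m=camera_model(n);d=np.load(f"pics/{n}0.npz")["d"]
    v,u=np.mgrid[:400,:640];p=cv2.undistortPoints(np.c_[u.ravel(),v.ravel()].astype(float)[:,None],m["K"],m["distortion"])[:,0]
    P=(np.c_[p,np.ones(len(p))]*d.ravel()[:,None])@Rm(m["attitude"]).T+m["position"]
    P=P[d.ravel()>0]
    print(n,"max height cm, rows y 0..0.5, cols x .34...0.7 step .03")
    for y in np.arange(0,.6,.04):
        r=[]
        for x in np.arange(.34,.72,.03):
            q=P[(abs(P[:,0]-x)<.015)&(abs(P[:,1]-y)<.02)]
            r.append(f"{100*q[:,2].max():5.1f}" if len(q)else "  .  ")
        print(f"{y:.2f}",*r)
    for nm,c0 in(("A",(.407,.285)),("B",(.4665,.412))):
        q=P[(np.hypot(P[:,0]-c0[0],P[:,1]-c0[1])<.04)&(P[:,2]>.093)&(P[:,2]<.11)];print(nm,len(q),q.mean(0),q.min(0),q.max(0))
E
```

```text
side max height cm, rows y 0..0.5, cols x .34...0.7 step .03
0.00  -0.2  30.9  31.0  30.8  30.7  30.7  30.4  30.2  30.0   0.3  15.8  18.0   0.8
0.04   .     0.1   0.1   0.1   0.2   0.1   7.0  10.2   9.9   0.2   0.3  18.5  19.3
0.08  -0.1   1.5   1.3   1.5   1.4   1.3   7.3  10.1  10.0   0.2   0.2   0.2  11.1
0.12  -0.1   1.4   0.5   0.5   0.6   1.4   0.4   0.3   0.2   0.2   0.1   0.2   0.9
0.16   0.1   1.5   0.7   0.6   0.5   1.5   0.4   3.1   3.1   3.1   2.5   0.3   0.1
0.20   0.2   1.6   1.5   1.6   1.6   1.6   2.8   3.1   2.9   3.0   3.1   0.2   .  
0.24   0.0   0.3   .     0.2   0.3   0.3   3.0   3.0   3.0   3.1   2.2   .     .  
0.28   0.2   6.8  10.2  10.2   0.3   0.3   0.4   0.3   0.4   3.0   .     .     .  
0.32   0.0   0.2   9.8   8.8   0.4   0.3   0.3  12.1  12.2  12.1  24.4   .    24.5
0.36   0.0   0.3   0.4   0.3   0.3   0.3   0.3  12.5  51.1  51.4  25.3   .    24.9
0.40  -0.1   0.3   0.3   7.2  10.2  10.1   0.3  12.3  51.3  51.8  46.9  42.4  42.4
0.44   0.0   0.2   0.4   5.2  10.1  10.1   0.3  24.1  24.9  44.6  57.6  57.6  41.1
0.48   2.5  10.6  10.5   0.3   0.3   0.3   
[... 1256 characters left out ...]
0.3   0.2   .     .     0.8  12.6  24.5  24.8  25.3  24.7  24.8
0.40   0.2   0.2   0.2   7.5  10.2  10.2   0.3  24.0  44.3  44.3  44.2  42.3  42.3
0.44   0.3   0.3   0.2   7.4  10.2  10.2   0.3  24.7  24.8  44.3  43.8  44.1  42.1
0.48   2.8  10.5  10.6   0.3   0.3   0.2   0.6  24.5  24.7  24.7  29.0  44.1  44.1
0.52   3.4  10.6  10.4   1.9   1.9   0.9  25.0   7.1  24.7  24.8  24.7  29.9  35.6
0.56   0.2   0.2   1.9   1.9   1.9  25.1  25.1   6.2  12.6  24.8  24.8  36.2  43.5
A 130 [0.40546027 0.28868074 0.09868825] [0.38798991 0.26503632 0.0930417 ] [0.42483988 0.30342171 0.10144398]
B 172 [0.46393603 0.41891896 0.09879582] [0.44721752 0.39518893 0.09303784] [0.48541195 0.43532638 0.10206638]
```

>>> {"name": "arm_command", "arguments": {"series": [[-0.05,-0.03,0.02,0,0,0,0.085],[-0.1,-0.06,0.04,0,0,0,0.085],[-0.15,-0.09,0.06,0,0,0,0.085],[-0.2,-0.12,0.08,0,0,0,0.085],[-0.25,-0.145,0.1,0,0,0,0.085]]}}

```text
time_s: 0.65
eef_pos: [0.3696, 0.3336, 0.2218]
eef_rot: [0.0, 0.205, 0.979, 0.0]
wrist_force: [0.3, 0.6, 0.3]
opening: 0.998
```

>>> {"name": "arm_command", "arguments": {"series": [[0,0,0,0,0,0,0.085],[0,0,0,0,0,0,0.085],[0,0,0,0,0,0,0.085],[0,0,0,0,0,0,0.085],[0,0,0,0,0,0,0.085]]}}

```text
time_s: 1.15
eef_pos: [0.3685, 0.3364, 0.2228]
eef_rot: [0.0, 0.204, 0.979, 0.0]
wrist_force: [0.5, 0.1, 0.6]
opening: 0.998
```

```bash
python3 - <<'E'
from h import *
o=ctrl.get_obs();m=camera_model("wrist");p,d=camera("wrist");np.savez("pics/w1.npz",p=p,d=d,pos=m["position"],att=m["attitude"])
cv2.imwrite("pics/w1.png",p[:,:,::-1]);print(o["eef_pos"],o["eef_rot"],o["wrist_force"],m["position"])
print("tool shift to A TCP z.106",tool(np.array([.408,.285,.106])-o["eef_pos"]))
for n,P in(("A",[.408,.285,.1]),("B",[.467,.413,.1]),("bore",[.58,.209,.028])):
    q=Rm(m["attitude"]).T@(np.array(P)-m["position"]);print(n,cv2.projectPoints(q[None],np.zeros(3),np.zeros(3),m["K"],m["distortion"])[0].ravel())
E
```

```text
[0.36852178 0.33635413 0.22284733] [2.50783008e-04 2.03818258e-01 9.79008664e-01 3.00422114e-04] [0.48092168 0.13926415 0.57134746] [0.30129639 0.36638706 0.29293851]
tool shift to A TCP z.106 [-0.0566558  -0.03138886  0.11685005]
A [279.81651399 285.70708421]
B [456.49355212 288.65884799]
bore [293.51530385 383.03472421]
```

View pics/w1.png

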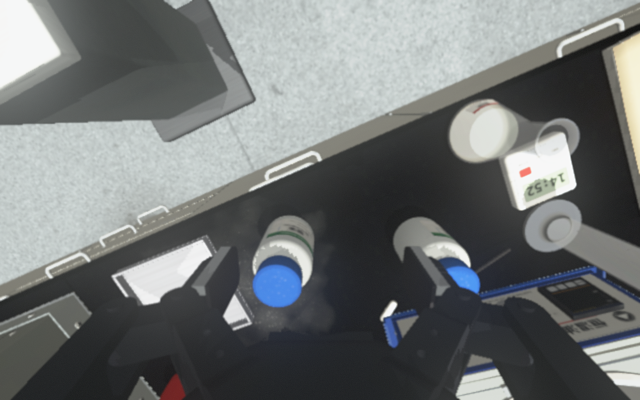

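The wrist view shows A's cap at (277,285); my estimate projects to (280,286), so they agree within a few mm. B's cap is at about (460,280), partly hidden. Going down on A.

>>> {"name": "arm_command", "arguments": {"series": [[-0.028,-0.016,0,0,0,0,0.085],[-0.057,-0.031,0,0,0,0,0.085],[-0.057,-0.031,0.015,0,0,0,0.085],[-0.057,-0.031,0.04,0,0,0,0.085],[-0.057,-0.031,0.065,0,0,0,0.085]]}}

```text
time_s: 1.7
eef_pos: [0.4093, 0.2845, 0.1574]
eef_rot: [0.001, 0.205, 0.979, 0.001]
wrist_force: [-0.4, -1.1, -0.6]
opening: 0.998
```

>>> {"name": "arm_command", "arguments": {"series": [[0,0,0.02,0,0,0,0.085],[0,0,0.04,0,0,0,0.085],[0,0,0.052,0,0,0,0.085],[0,0,0.052,0,0,0,0.085],[0,0,0.052,0,0,0,0.07]]}}

```text
time_s: 2.2
eef_pos: [0.4091, 0.2844, 0.1059]
eef_rot: [0.0, 0.205, 0.979, 0.0]
wrist_force: [0.5, -0.4, -0.4]
opening: 0.849
```

Close, then lift slowly and hold for weighing.

>>> {"name": "arm_command", "arguments": {"series": [[0,0,0,0,0,0,0.06],[0,0,0,0,0,0,0.054],[0,0,0,0,0,0,0.045],[0,0,0,0,0,0,0.045],[0,0,0,0,0,0,0.045]]}}

```text
time_s: 2.7
eef_pos: [0.4093, 0.2838, 0.1067]
eef_rot: [0.0, 0.205, 0.979, -0.0]
wrist_force: [-2.8, -4.3, 7.8]
opening: 0.607
```

>>> {"name": "arm_command", "arguments": {"series": [[0,0,0,0,0,0,0.04],[0,0,-0.01,0,0,0,0.04],[0,0,-0.025,0,0,0,0.04],[0,0,-0.035,0,0,0,0.04],[0,0,-0.04,0,0,0,0.04]]}}

```text
time_s: 3.2
eef_pos: [0.4094, 0.2843, 0.1467]
eef_rot: [0.001, 0.205, 0.979, 0.001]
wrist_force: [-0.1, -0.1, -4.9]
opening: 0.604
```

>>> {"name": "arm_command", "arguments": {"series": [[0,0,0,0,0,0,0.04],[0,0,0,0,0,0,0.04],[0,0,0,0,0,0,0.04],[0,0,0,0,0,0,0.04],[0,0,0,0,0,0,0.04]]}}

```text
time_s: 3.7
eef_pos: [0.4087, 0.2839, 0.145]
eef_rot: [-0.0, 0.205, 0.979, -0.0]
wrist_force: [0.3, -0.1, -5.3]
opening: 0.607
```

```bash
cat > w.py <<'E'
from h import *
F=[]
for i in range(4): F.append(ctrl.get_obs()["wrist_force"]);camera("side")
F.append(ctrl.get_obs()["wrist_force"])
o=ctrl.get_obs();print(o["time_s"],np.round(F,2).tolist(),o["eef_pos"],o["opening"])
E
python3 w.py
```

```text
3.9 [[0.33, -0.07, -5.28], [-0.01, -0.55, -5.06], [-0.66, 0.03, -4.79], [1.12, -0.09, -5.72], [-0.28, 0.59, -4.44]] [0.40888838 0.28394492 0.14530183] 0.6036280405719312
```

A weighs about 5.1 N, so it is clearly the heavier (tray limit 3.4 N). I'll set it back down softly and confirm with B.

>>> {"name": "arm_command", "arguments": {"series": [[0,0,0.015,0,0,0,0.04],[0,0,0.03,0,0,0,0.04],[0,0,0.036,0,0,0,0.04],[0,0,0.038,0,0,0,0.04],[0,0,0.039,0,0,0,0.04]]}}

```text
time_s: 4.4
eef_pos: [0.4089, 0.2839, 0.1067]
eef_rot: [-0.0, 0.205, 0.979, -0.0]
wrist_force: [-3.4, -1.9, 3.3]
opening: 0.606
```

>>> {"name": "arm_command", "arguments": {"series": [[0,0,0.0005,0,0,0,0.04],[0,0,0.001,0,0,0,0.055],[0,0,0.001,0,0,0,0.065],[0,0,0.001,0,0,0,0.085],[0,0,0.001,0,0,0,0.085]]}}

```text
time_s: 4.9
eef_pos: [0.4095, 0.2842, 0.1059]
eef_rot: [0.001, 0.205, 0.979, 0.0]
wrist_force: [-0.8, -0.7, 0.1]
opening: 0.998
```

```bash
python3 - <<'E'
from h import *
o=ctrl.get_obs();print(o["eef_pos"],o["opening"],o["wrist_force"],tool(np.array([.467,.413,.106])-o["eef_pos"]),tool(np.array([.467,.413,.106])-[.409,.284,.106]))
E
```

```text
[0.40947461 0.28419596 0.10588971] 0.9977277821465355 [-0.80838624 -0.65483925  0.06632474] [-1.00780661e-03  1.41062556e-01  4.59925034e-05] [-0.00136379  0.14143237  0.00015704]
```

>>> {"name": "arm_command", "arguments": {"series": [[0,0,-0.03,0,0,0,0.085],[0,0,-0.06,0,0,0,0.085],[0,0,-0.09,0,0,0,0.085],[-0.001,0.03,-0.095,0,0,0,0.085],[-0.001,0.06,-0.095,0,0,0,0.085]]}}

```text
time_s: 5.4
eef_pos: [0.4355, 0.3395, 0.2031]
eef_rot: [0.002, 0.206, 0.979, 0.002]
wrist_force: [0.1, 0.0, 0.6]
opening: 1.001
```

>>> {"name": "arm_command", "arguments": {"series": [[0,0.03,0,0,0,0,0.085],[0,0.06,0,0,0,0,0.085],[0,0.081,0,0,0,0,0.085],[0,0.081,0,0,0,0,0.085],[0,0.081,0.01,0,0,0,0.085]]}}

```text
time_s: 5.9
eef_pos: [0.4669, 0.4131, 0.1912]
eef_rot: [0.001, 0.205, 0.979, 0.001]
wrist_force: [-0.7, -0.2, -0.2]
opening: 0.999
```

```bash
python3 - <<'E'
from h import *
o=ctrl.get_obs();m=camera_model("wrist");p,d=camera("wrist")
cv2.imwrite("pics/w2.png",p[:,:,::-1]);print(o["eef_pos"],tool(np.array([.467,.413,.106])-o["eef_pos"]))
for n,P in(("A",[.409,.284,.1]),("B",[.467,.413,.1])):
    q=Rm(m["attitude"]).T@(np.array(P)-m["position"]);print(n,cv2.projectPoints(q[None],np.zeros(3),np.zeros(3),m["K"],m["distortion"])[0].ravel())
E
```

```text
[0.46691827 0.41310663 0.19122967] [-2.08113647e-04  9.81227475e-05  8.52294684e-02]
A [ 94.15333259 234.5538898 ]
B [318.8518997  236.88884278]
```

View pics/w2.png

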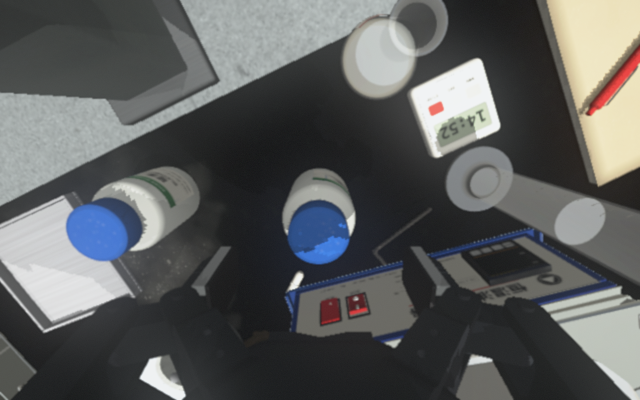

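B's cap is at (319,233) against a predicted (319,237): centred. A's cap is at about (104,230), upright. Down onto B.

>>> {"name": "arm_command", "arguments": {"series": [[0,0,0.03,0,0,0,0.085],[0,0,0.06,0,0,0,0.085],[0,0,0.085,0,0,0,0.085],[0,0,0.085,0,0,0,0.085],[0,0,0.085,0,0,0,0.07]]}}

```text
time_s: 6.45
eef_pos: [0.466, 0.4118, 0.1052]
eef_rot: [-0.001, 0.205, 0.979, -0.001]
wrist_force: [0.3, -0.2, 1.0]
opening: 0.854
```

>>> {"name": "arm_command", "arguments": {"series": [[0,0,0,0,0,0,0.06],[0,0,0,0,0,0,0.054],[0,0,0,0,0,0,0.045],[0,0,0,0,0,0,0.04],[0,0,0,0,0,0,0.04]]}}

```text
time_s: 6.95
eef_pos: [0.4673, 0.4129, 0.1077]
eef_rot: [0.001, 0.205, 0.979, 0.001]
wrist_force: [-1.5, -2.5, 7.1]
opening: 0.612
```

>>> {"name": "arm_command", "arguments": {"series": [[0,0,0,0,0,0,0.04],[0,0,-0.01,0,0,0,0.04],[0,0,-0.025,0,0,0,0.04],[0,0,-0.035,0,0,0,0.04],[0,0,-0.04,0,0,0,0.04]]}}

```text
time_s: 7.45
eef_pos: [0.4672, 0.4133, 0.1477]
eef_rot: [0.001, 0.205, 0.979, 0.001]
wrist_force: [-0.2, 0.3, -2.8]
opening: 0.606
```

>>> {"name": "arm_command", "arguments": {"series": [[0,0,-0.02,0,0,0,0.04],[0,0,-0.05,0,0,0,0.04],[0,0,-0.07,0,0,0,0.04],[0,0,-0.08,0,0,0,0.04],[0,0,-0.08,0,0,0,0.04]]}}

```text
time_s: 7.95
eef_pos: [0.4671, 0.4132, 0.2272]
eef_rot: [0.001, 0.205, 0.979, 0.001]
wrist_force: [0.9, 0.4, -2.5]
opening: 0.606
```

```bash
python3 w.py; python3 w.py; python3 -c "
from h import *
print(tool(np.array([.4275,.140,.215])-ctrl.get_obs()['eef_pos']))"
```

```text
8.15 [[0.9, 0.36, -2.47], [-0.78, -0.08, -2.74], [-0.18, 0.23, -3.58], [0.16, 0.26, -2.67], [0.58, -0.71, -3.77]] [0.46563685 0.41225674 0.22363296] 0.6113309474069875
8.35 [[0.58, -0.71, -3.77], [0.57, 0.91, -3.34], [0.13, -0.25, -3.12], [0.66, -0.56, -2.48], [0.07, 0.06, -2.4]] [0.46607171 0.41250258 0.22437759] 0.6106821377138233
[-0.07401064 -0.26507047  0.00966645]
```

B weighs about 3.0 N, so it is the lighter. Carrying it to the tray.

>>> {"name": "arm_command", "arguments": {"series": [[-0.01,-0.03,0,0,0,0,0.04],[-0.02,-0.07,0,0,0,0,0.04],[-0.03,-0.11,0,0,0,0,0.04],[-0.041,-0.147,0,0,0,0,0.04],[-0.05,-0.18,0,0,0,0,0.04]]}}

```text
time_s: 8.85
eef_pos: [0.4395, 0.2262, 0.2252]
eef_rot: [-0.0, 0.205, 0.979, -0.0]
wrist_force: [0.7, 0.0, -2.6]
opening: 0.608
```

>>> {"name": "arm_command", "arguments": {"series": [[-0.008,-0.028,0,0,0,0,0.04],[-0.016,-0.056,0,0,0,0,0.04],[-0.023,-0.08,0,0,0,0,0.04],[-0.024,-0.085,0,0,0,0,0.04],[-0.024,-0.085,0,0,0,0,0.04]]}}

```text
time_s: 9.35
eef_pos: [0.4279, 0.1398, 0.2255]
eef_rot: [0.0, 0.206, 0.979, 0.0]
wrist_force: [0.5, 0.5, -2.8]
opening: 0.608
```

Descend to about TCP 0.117, then creep.

>>> {"name": "arm_command", "arguments": {"series": [[0,0,0.03,0,0,0,0.04],[0,0,0.06,0,0,0,0.04],[0,0,0.09,0,0,0,0.04],[0,0,0.105,0,0,0,0.04],[0,0,0.108,0,0,0,0.04]]}}

```text
time_s: 9.85
eef_pos: [0.4265, 0.1412, 0.1153]
eef_rot: [-0.002, 0.204, 0.979, -0.0]
wrist_force: [-0.5, 0.6, -3.3]
opening: 0.605
```

>>> {"name": "arm_command", "arguments": {"series": [[0,0,0.0015,0,0,0,0.04],[0,0,0.003,0,0,0,0.04],[0,0,0.004,0,0,0,0.04],[0,0,0.005,0,0,0,0.04],[0,0,0.006,0,0,0,0.04]]}}

```text
time_s: 10.35
eef_pos: [0.4283, 0.1403, 0.1119]
eef_rot: [0.001, 0.205, 0.979, 0.0]
wrist_force: [-0.6, -1.2, -2.8]
opening: 0.607
```

>>> {"name": "arm_command", "arguments": {"series": [[0,0,0.0005,0,0,0,0.04],[0,0,0.001,0,0,0,0.04],[0,0,0.0015,0,0,0,0.04],[0,0,0.002,0,0,0,0.04],[0,0,0.002,0,0,0,0.04]]}}

```text
time_s: 10.85
eef_pos: [0.4282, 0.1402, 0.1106]
eef_rot: [0.0, 0.205, 0.979, -0.0]
wrist_force: [-5.4, -1.7, 12.5]
opening: 0.607
```

Contact (up-force 12 N). Release, and rise clear.

>>> {"name": "arm_command", "arguments": {"series": [[0,0,0,0,0,0,0.055],[0,0,0,0,0,0,0.065],[0,0,0,0,0,0,0.085],[0,0,0,0,0,0,0.085],[0,0,0,0,0,0,0.085]]}}

```text
time_s: 11.35
eef_pos: [0.4279, 0.1403, 0.1094]
eef_rot: [-0.0, 0.205, 0.979, 0.0]
wrist_force: [-0.3, -0.3, -0.6]
opening: 0.998
```

>>> {"name": "arm_command", "arguments": {"series": [[0,0,-0.02,0,0,0,0.085],[0,0,-0.05,0,0,0,0.085],[0,0,-0.085,0,0,0,0.085],[0,0.03,-0.1,0,0,0,0.085],[0,0.06,-0.1,0,0,0,0.085]]}}

```text
time_s: 11.85
eef_pos: [0.4541, 0.1959, 0.2127]
eef_rot: [0.003, 0.206, 0.979, 0.001]
wrist_force: [-0.0, -1.5, 0.2]
opening: 0.997
```

```bash
cat > cap.py <<'E'
from h import *
from scipy.optimize import least_squares
def blobs(n):
    m=camera_model(n);p,d=camera(n)
    v,u=np.mgrid[:400,:640];q=cv2.undistortPoints(np.c_[u.ravel(),v.ravel()].astype(float)[:,None],m["K"],m["distortion"])[:,0]
    P=(np.c_[q,np.ones(len(q))]*d.ravel()[:,None])@Rm(m["attitude"]).T+m["position"]
    return p,P
def circ(n,c0,lo,hi,r): # fit cylinder axis of known radius from depth points
    p,P=blobs(n);k=(np.hypot(*(P[:,:2]-c0).T)<.045)&(P[:,2]>lo)&(P[:,2]<hi)
    Q=P[k]
    f=lambda c:np.hypot(*(Q[:,:2]-c).T)-r
    s=least_squares(f,c0,loss="soft_l1",f_scale=.001);return p,s.x,len(Q),np.abs(f(s.x)).mean()
E
python3 - <<'E'
from cap import *
for n in("side","scene"):
    for nm,c0,b in(("A",(.409,.284),0),("B tray",(.428,.14),.003)):
        p,c,k,e=circ(n,np.array(c0),.015+b,.06+b,.027);print(n,nm,c,k,e)
    cv2.imwrite(f"pics/{n}3.png",p[:,:,::-1])
o=ctrl.get_obs();print(o["eef_pos"])
a=cv2.imread("pics/side3.png")[80:330,235:395];b=cv2.imread("pics/scene3.png")[125:275,220:410]
a=cv2.resize(a,(320,500));b=cv2.resize(b,(475,375));im=np.zeros((500,795,3),np.uint8);im[:,:320]=a;im[:375,320:]=b;cv2.imwrite("pics/c3.png",im)
E
```

```text
side A [0.41211732 0.28321197] 258 0.0004680396919830327
side B tray [0.43092924 0.13888464] 246 0.0008616758955313499
scene A [0.40881834 0.28485763] 412 0.0008997538920760291
scene B tray [0.42778319 0.14064432] 260 0.0011572566429394247
[0.45160012 0.19554106 0.20907414]
```

View pics/c3.png

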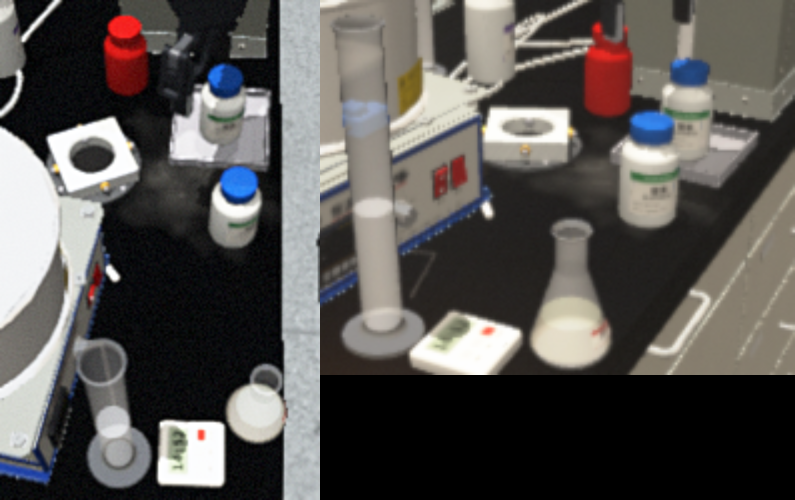

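B stands upright in the tray (224,105 in the left part), and A and the bystanders are unmoved. Both cameras agree with the arm once their fixed bias (side about +3 mm in x) is removed. Now the bore axis, from both cameras.

```bash
cat > bore.py <<'E'
from cap import *
for n in("side","scene"):
    m=camera_model(n);p,P=blobs(n)
    near=(np.hypot(P[:,0]-.58,P[:,1]-.209)<.066)
    k=(near&(P[:,2]>.024)&(P[:,2]<.035)).reshape(400,640).astype(np.uint8)
    g=cv2.cvtColor(p,cv2.COLOR_RGB2GRAY)
    T=P[k.ravel()>0];print(n,"top z",np.median(T[:,2]),"rect",cv2.minAreaRect(T[:,:2].astype(np.float32)))
    cs,h=cv2.findContours(((k>0)&(g>110)).astype(np.uint8),cv2.RETR_CCOMP,cv2.CHAIN_APPROX_NONE)
    for c,hh in zip(cs,h[0]):
        if hh[3]>=0 and cv2.contourArea(c)>60:
            W=np.array([at_z(m,*q,.028)[:2] for q in c[:,0].astype(float)])
            A=np.c_[2*W,np.ones(len(W))];s=np.linalg.lstsq(A,(W**2).sum(1),rcond=None)[0];r=np.sqrt(s[2]+s[0]**2+s[1]**2)
            print(" hole",s[:2],"r",r,"box",W.min(0),W.max(0),len(W))
            x,y=W.min(0),W.max(0)
E
python3 bore.py
```

```text
side top z 0.027430654058246295 rect ((0.5822108387947083, 0.20462515950202942), (0.09205617010593414, 0.08627267181873322), 25.655467987060547)
 hole [0.58347436 0.20672384] r 0.029523309041515487 box [0.55362704 0.17442402] [0.6146456  0.23775976] 65
scene top z 0.027864211331524558 rect ((0.5802732110023499, 0.20705240964889526), (0.0925518274307251, 0.09016509354114532), 24.59170913696289)
 hole [0.57764803 0.21172741] r 0.028475737543908756 box [0.54812972 0.18099225] [0.60621272 0.24499115] 48
```

>>> {"name": "arm_command", "arguments": {"series": [[-0.03,0.015,0,0,0,0,0.085],[-0.06,0.03,0,0,0,0,0.085],[-0.09,0.048,0,0,0,0,0.085],[-0.112,0.06,0,0,0,0,0.085],[-0.112,0.06,0,0,0,0,0.085]]}}

```text
time_s: 12.65
eef_pos: [0.5809, 0.204, 0.209]
eef_rot: [0.0, 0.206, 0.979, 0.0]
wrist_force: [-0.2, -0.3, -0.0]
opening: 0.995
```

>>> {"name": "arm_command", "arguments": {"series": [[0,0,0,0,0,0,0.085],[0,0,0,0,0,0,0.085],[0,0,0,0,0,0,0.085],[0,0,0,0,0,0,0.085],[0,0,0,0,0,0,0.085]]}}

```text
time_s: 13.15
eef_pos: [0.5783, 0.2054, 0.2097]
eef_rot: [0.0, 0.205, 0.979, 0.0]
wrist_force: [-0.1, 0.3, 0.2]
opening: 0.99
```

```bash
python3 - <<'E'
from h import *
o=ctrl.get_obs();m=camera_model("wrist");p,d=camera("wrist")
print(o["eef_pos"],o["eef_rot"]);np.savez("pics/w4.npz",p=p,d=d,pos=m["position"],att=m["attitude"])
q=Rm(m["attitude"]).T@(np.array([.5795,.2065,.028])-m["position"]);c=cv2.projectPoints(q[None],np.zeros(3),np.zeros(3),m["K"],m["distortion"])[0].ravel();print(c)
x,y=int(c[0])-80,int(c[1])-80;print(x,y)
a=p[y:y+160,x:x+160,::-1];cv2.imwrite("pics/w4.png",cv2.resize(a,None,fx=3.75,fy=3.75,interpolation=cv2.INTER_CUBIC)[:600])
E
```

```text
[0.57825453 0.20536118 0.20966238] [1.01814899e-04 2.04822042e-01 9.78799223e-01 3.59526144e-05]
[321.19547789 197.04071731]
241 117
```

View pics/w4.png

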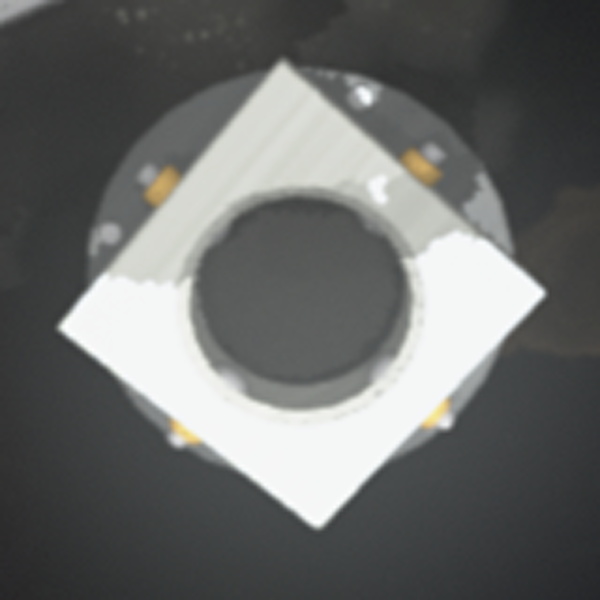

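Block corners at (283,62), (546,293), (319,528), (58,327); chamfer ring centred at about (304,305) in the crop.

```bash
python3 - <<'E'
from h import *
z=np.load("pics/w4.npz");m=dict(camera_model("wrist"),position=z["pos"],attitude=z["att"])
f=lambda u,v:at_z(m,241+(u+.5)/3.75-.5,117+(v+.5)/3.75-.5,.028)[:2]
C=[f(*p) for p in[(283,62),(546,293),(319,528),(58,327)]]
print("corner mean",np.mean(C,0),[np.linalg.norm(C[i]-C[i-1]) for i in range(4)])
M=np.c_[C[2]-C[0],C[1]-C[3]];s=np.linalg.solve(M,C[1]-C[0]);print("diag",C[0]+s[0]*(C[2]-C[0]))
print("ring",f(304,305))
print("pad?",at_z(m,241+304/3.75,117+290/3.75,.008)[:2])
for t in([.409,.284],):print(tool(np.r_[t,.209]-ctrl.get_obs()["eef_pos"]))
E
```

```text
corner mean [0.58152819 0.20544843] [np.float64(0.08636030194501798), np.float64(0.08604760751487457), np.float64(0.08605196803460591), np.float64(0.08670418397001513)]
diag [0.58152678 0.20562912]
ring [0.5805176  0.20657095]
pad? [0.58268115 0.20613136]
[0.18669352 0.00412658 0.0006128 ]
```

>>> {"name": "arm_command", "arguments": {"series": [[0.035,0.001,0,0,0,0,0.085],[0.07,0.002,0,0,0,0,0.085],[0.105,0.003,0,0,0,0,0.085],[0.14,0.004,0,0,0,0,0.085],[0.165,0.004,0,0,0,0,0.085]]}}

```text
time_s: 13.7
eef_pos: [0.427, 0.2759, 0.2094]
eef_rot: [-0.0, 0.205, 0.979, -0.0]
wrist_force: [0.4, 0.5, 0.5]
opening: 0.997
```

>>> {"name": "arm_command", "arguments": {"series": [[0.015,0,0,0,0,0,0.085],[0.022,0,0,0,0,0,0.085],[0.022,0,0,0,0,0,0.085],[0.022,0,0,0,0,0,0.085],[0.022,0,0,0,0,0,0.085]]}}

```text
time_s: 14.2
eef_pos: [0.41, 0.2836, 0.2095]
eef_rot: [0.0, 0.205, 0.979, 0.0]
wrist_force: [0.1, 0.0, 0.1]
opening: 0.99
```

```bash
python3 - <<'E'
from h import *
o=ctrl.get_obs();m=camera_model("wrist");p,d=camera("wrist")
print(o["eef_pos"],tool(np.array([.409,.284,.106])-o["eef_pos"]))
h=cv2.cvtColor(p,cv2.COLOR_RGB2HSV);k=((h[:,:,0]>100)&(h[:,:,0]<125)&(h[:,:,1]>150)).astype(np.uint8)
n,l,s,c=cv2.connectedComponentsWithStats(k);i=np.argsort(-s[1:,4])[:2]+1;print(s[i],c[i])
for j in i: print(at_z(m,*c[j],.098))
q=Rm(m["attitude"]).T@(np.array([.409,.284,.098])-m["position"]);print(cv2.projectPoints(q[None],np.zeros(3),np.zeros(3),m["K"],m["distortion"])[0].ravel())
E
```

```text
[0.40998054 0.28359353 0.20953222] [ 1.09689169e-03 -3.36587760e-05  1.03531848e-01]
[[ 293  196   55   53 2267]
 [ 535  225  105   29  281]] [[319.55800618 222.38244376]
 [593.63345196 238.03914591]]
[0.40852662 0.28446133 0.098     ]
[0.49859037 0.45903406 0.098     ]
[319.22447744 223.21423537]
```

A's cap is centred within 1 mm. Descend, grip, lift.

>>> {"name": "arm_command", "arguments": {"series": [[0.001,0,0.03,0,0,0,0.085],[0.001,0,0.06,0,0,0,0.085],[0.001,0,0.09,0,0,0,0.085],[0.001,0,0.104,0,0,0,0.085],[0.001,0,0.104,0,0,0,0.075]]}}

```text
time_s: 14.75
eef_pos: [0.407, 0.2836, 0.1035]
eef_rot: [-0.002, 0.205, 0.979, -0.001]
wrist_force: [-0.6, 0.2, 0.1]
opening: 0.879
```

>>> {"name": "arm_command", "arguments": {"series": [[0,0,0,0,0,0,0.065],[0,0,0,0,0,0,0.055],[0,0,0,0,0,0,0.045],[0,0,0,0,0,0,0.04],[0,0,0,0,0,0,0.04]]}}

```text
time_s: 15.25
eef_pos: [0.4091, 0.2846, 0.1073]
eef_rot: [0.001, 0.205, 0.979, 0.001]
wrist_force: [-1.3, -2.0, 5.4]
opening: 0.603
```

>>> {"name": "arm_command", "arguments": {"series": [[0,0,-0.005,0,0,0,0.04],[0,0,-0.02,0,0,0,0.04],[0,0,-0.04,0,0,0,0.04],[0,0,-0.06,0,0,0,0.04],[0,0,-0.06,0,0,0,0.04]]}}

```text
time_s: 15.75
eef_pos: [0.4096, 0.2852, 0.1683]
eef_rot: [0.002, 0.205, 0.979, 0.002]
wrist_force: [1.0, 0.1, -4.5]
opening: 0.599
```

```bash
python3 w.py; python3 -c "
from h import *
print(tool(np.array([.5805,.206,.165])-ctrl.get_obs()['eef_pos']))"
```

```text
15.95 [[1.01, 0.14, -4.46], [0.21, -0.17, -5.06], [0.35, -0.84, -5.86], [-0.07, -0.16, -5.0], [0.05, 0.54, -5.81]] [0.40714974 0.2840549  0.16428818] 0.6025603759097461
[-0.19010155 -0.00195317 -0.00098439]
```

>>> {"name": "arm_command", "arguments": {"series": [[-0.03,0,0,0,0,0,0.04],[-0.06,0,0,0,0,0,0.04],[-0.09,-0.001,0,0,0,0,0.04],[-0.12,-0.001,0,0,0,0,0.04],[-0.145,-0.001,0,0,0,0,0.04]]}}

```text
time_s: 16.45
eef_pos: [0.541, 0.2243, 0.1637]
eef_rot: [-0.001, 0.205, 0.979, -0.001]
wrist_force: [0.7, 0.2, -5.0]
opening: 0.606
```

>>> {"name": "arm_command", "arguments": {"series": [[-0.02,-0.001,0,0,0,0,0.04],[-0.035,-0.001,0,0,0,0,0.04],[-0.044,-0.001,0,0,0,0,0.04],[-0.044,-0.001,0,0,0,0,0.04],[-0.044,-0.001,0,0,0,0,0.04]]}}

```text
time_s: 16.95
eef_pos: [0.5794, 0.207, 0.1648]
eef_rot: [-0.001, 0.205, 0.979, -0.0]
wrist_force: [-0.2, 0.1, -4.3]
opening: 0.606
```

```bash
python3 - <<'E'
from cap import *
o=ctrl.get_obs();z0=o["eef_pos"][2]-.1068;print(o["eef_pos"],"foot z",z0,o["wrist_force"],tool(np.array([.5805,.206,.14])-o["eef_pos"]))
ims=[]
for n,b in(("side",(.003,-.001)),("scene",(0,.0006))):
    p,c,k,e=circ(n,o["eef_pos"][:2]+b,z0+.008,z0+.03,.027);print(n,"bottle axis unbiased",c-b,k,e)
    ims.append(p[:,:,::-1])
a=cv2.resize(ims[0][110:210,235:335],(395,395));b=cv2.resize(ims[1][120:220,255:355],(395,395))
cv2.imwrite("pics/c5.png",np.hstack([a,b]))
E
```

```text
[0.57944887 0.20702762 0.16478106] foot z 0.05798105934316536 [-0.23497374  0.05232207 -4.31200174] [-0.00141409 -0.00050298  0.02477921]
side bottle axis unbiased [0.57937339 0.20712492] 128 0.0006440386469773658
scene bottle axis unbiased [0.57932466 0.20739098] 161 0.0011352453140827843
```

View pics/c5.png

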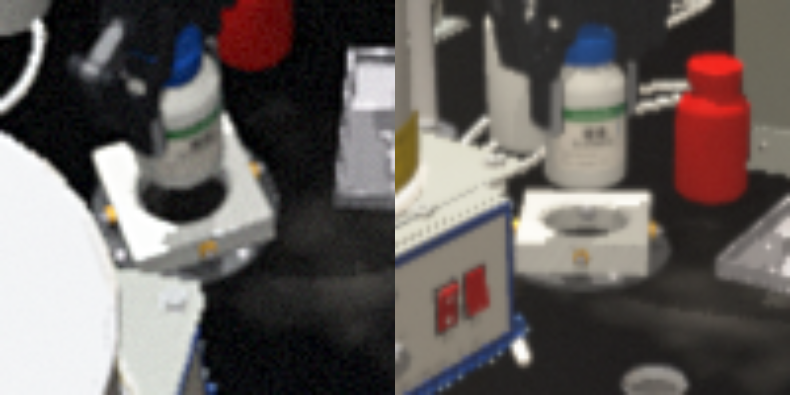

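The bottle hangs above the bore, upright, about 1.5 mm off the measured axis. Correct, go down to just above the rim, then enter slowly.

>>> {"name": "arm_command", "arguments": {"series": [[-0.0014,-0.0005,0.008,0,0,0,0.04],[-0.0014,-0.0005,0.016,0,0,0,0.04],[-0.0014,-0.0005,0.022,0,0,0,0.04],[-0.0014,-0.0005,0.026,0,0,0,0.04],[-0.0014,-0.0005,0.027,0,0,0,0.04]]}}

```text
time_s: 17.55
eef_pos: [0.5809, 0.2056, 0.1374]
eef_rot: [-0.001, 0.205, 0.979, -0.0]
wrist_force: [0.2, 0.9, -5.3]
opening: 0.602
```

>>> {"name": "arm_command", "arguments": {"series": [[0,0,0.001,0,0,0,0.04],[0,0,0.002,0,0,0,0.04],[0,0,0.003,0,0,0,0.04],[0,0,0.004,0,0,0,0.04],[0,0,0.005,0,0,0,0.04]]}}

```text
time_s: 18.05
eef_pos: [0.5815, 0.2057, 0.1335]
eef_rot: [0.0, 0.205, 0.979, 0.0]
wrist_force: [-0.1, -0.1, -5.0]
opening: 0.605
```

>>> {"name": "arm_command", "arguments": {"series": [[0,0,0.001,0,0,0,0.04],[0,0,0.002,0,0,0,0.04],[0,0,0.003,0,0,0,0.04],[0,0,0.004,0,0,0,0.04],[0,0,0.005,0,0,0,0.04]]}}

```text
time_s: 18.55
eef_pos: [0.5814, 0.2057, 0.1283]
eef_rot: [-0.0, 0.205, 0.979, -0.0]
wrist_force: [-0.3, 0.1, -4.8]
opening: 0.605
```

>>> {"name": "arm_command", "arguments": {"series": [[0,0,0.001,0,0,0,0.04],[0,0,0.002,0,0,0,0.04],[0,0,0.003,0,0,0,0.04],[0,0,0.004,0,0,0,0.04],[0,0,0.005,0,0,0,0.04]]}}

```text
time_s: 19.05
eef_pos: [0.5812, 0.2054, 0.1239]
eef_rot: [-0.0, 0.205, 0.979, -0.0]
wrist_force: [-5.0, -2.3, 5.7]
opening: 0.603
```

>>> {"name": "arm_command", "arguments": {"series": [[0,0,0.001,0,0,0,0.04],[0,0,0.002,0,0,0,0.04],[0,0,0.003,0,0,0,0.04],[0,0,0.004,0,0,0,0.04],[0,0,0.005,0,0,0,0.04]]}}

```text
time_s: 19.55
eef_pos: [0.5816, 0.2054, 0.1196]
eef_rot: [0.0, 0.205, 0.979, -0.0]
wrist_force: [-5.5, -2.5, 6.0]
opening: 0.6
```

>>> {"name": "arm_command", "arguments": {"series": [[0,0,0.0005,0,0,0,0.04],[0,0,0.001,0,0,0,0.04],[0,0,0.0015,0,0,0,0.04],[0,0,0.002,0,0,0,0.04],[0,0,0.0025,0,0,0,0.04]]}}

```text
time_s: 20.05
eef_pos: [0.5813, 0.2056, 0.1164]
eef_rot: [-0.0, 0.205, 0.979, -0.0]
wrist_force: [-4.8, -2.2, 2.5]
opening: 0.603
```

>>> {"name": "arm_command", "arguments": {"series": [[0,0,0.0005,0,0,0,0.04],[0,0,0.001,0,0,0,0.04],[0,0,0.0015,0,0,0,0.04],[0,0,0.002,0,0,0,0.04],[0,0,0.002,0,0,0,0.04]]}}

```text
time_s: 20.55
eef_pos: [0.5816, 0.2056, 0.1153]
eef_rot: [0.0, 0.205, 0.979, -0.0]
wrist_force: [-8.1, -4.3, 12.6]
opening: 0.603
```

Force is rising; creep on to confirm the stop.

>>> {"name": "arm_command", "arguments": {"series": [[0,0,0.0003,0,0,0,0.04],[0,0,0.0006,0,0,0,0.04],[0,0,0.0009,0,0,0,0.04],[0,0,0.001,0,0,0,0.04],[0,0,0.001,0,0,0,0.04]]}}

```text
time_s: 21.05
eef_pos: [0.5816, 0.2056, 0.1153]
eef_rot: [0.0, 0.205, 0.979, -0.0]
wrist_force: [-11.6, -4.8, 19.1]
opening: 0.599
```

Stopped at TCP 0.1153 (foot at about 8.5 mm, pad top at 8 mm). One more mm of push, then release.

>>> {"name": "arm_command", "arguments": {"series": [[0,0,0.0005,0,0,0,0.04],[0,0,0.001,0,0,0,0.04],[0,0,0.0015,0,0,0,0.04],[0,0,0.0015,0,0,0,0.04],[0,0,0.0015,0,0,0,0.04]]}}

```text
time_s: 21.55
eef_pos: [0.5817, 0.2056, 0.1153]
eef_rot: [0.0, 0.205, 0.979, -0.0]
wrist_force: [-17.4, -7.2, 29.7]
opening: 0.599
```

>>> {"name": "arm_command", "arguments": {"series": [[0,0,0.0015,0,0,0,0.05],[0,0,0.0015,0,0,0,0.06],[0,0,0,0,0,0,0.07],[0,0,0,0,0,0,0.085],[0,0,0,0,0,0,0.085]]}}

```text
time_s: 22.05
eef_pos: [0.5816, 0.2058, 0.1112]
eef_rot: [0.0, 0.205, 0.979, 0.0]
wrist_force: [1.3, -0.7, -0.8]
opening: 0.994
```

>>> {"name": "arm_command", "arguments": {"series": [[0,0,-0.02,0,0,0,0.085],[0,0,-0.05,0,0,0,0.085],[0,0,-0.08,0,0,0,0.085],[0,0,-0.1,0,0,0,0.085],[0,0,-0.11,0,0,0,0.085]]}}

```text
time_s: 22.55
eef_pos: [0.5825, 0.2059, 0.2235]
eef_rot: [0.002, 0.205, 0.979, 0.001]
wrist_force: [0.6, 0.2, 0.0]
opening: 0.993
```

```bash
python3 - <<'E'
from cap import *
o=ctrl.get_obs();print(o["time_s"],o["eef_pos"],o["wrist_force"])
ims=[]
for n,b in(("side",(.003,-.001)),("scene",(0,.0006))):
    p,c,k,e=circ(n,np.array([.581,.206])+b,.04,.068,.027);print(n,"A low",c-b,k,e)
    p,P=blobs(n)
    for nm,c0 in(("A",(.581,.206)),("B",(.428,.14))):
        Q=P[(np.hypot(*(P[:,:2]-c0-b).T)<.013)&(P[:,2]>.09)&(P[:,2]<.12)];print(nm,"cap top z",np.median(Q[:,2]),len(Q))
    ims.append(p[:,:,::-1])
cv2.imwrite("pics/c6.png",np.hstack([cv2.resize(ims[0][90:330,235:395],(333,500)),cv2.resize(ims[1][100:280,235:395],(444,500))]))
E
```

```text
22.55 [0.58247221 0.20592345 0.22353261] [0.58040893 0.18028572 0.00398132]
side A low [0.5819958 0.2055324] 172 0.0006596912079019363
A cap top z 0.10652348764096431 82
B cap top z 0.10125823845150184 75
scene A low [0.58138743 0.20574931] 209 0.0010732394495934644
A cap top z 0.10806343894899126 26
B cap top z 0.10284556093789105 30
```

View pics/c6.png

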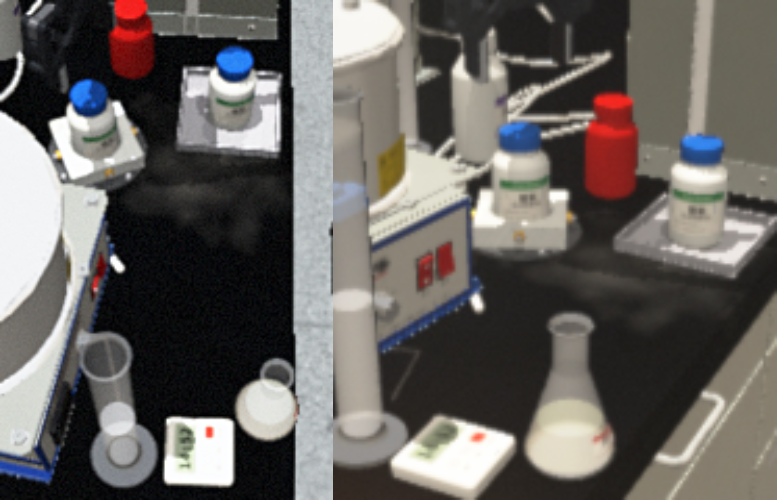

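A stands upright in the bore (95,120 left) and B in the tray (232,95 left). The cap heights differ by 5.2 mm, which matches the expected 8 − 3 = 5 mm. The bystanders are in place and the gripper is clear.

```bash
python3 -c "
from h import *
print(ctrl.hand_in())"
```

```text
the job is handed in; nothing more can be done
None
```

The job is done and handed in at about 22.8 s of robot time. The lighter bottle stands in the tray and the heavier one is home in the holder.

- **Weighing:** I lifted both bottles. The one beside the tray read about 5.1 N and the other about 3.0 N, with noise of about 0.5 N per reading. I set the heavier one back down and put the lighter one in the tray.
- **Heavier bottle:** I pushed it into the bore at no more than about 10 mm/s. It stopped on the seat and did not move as the force reading rose to about 30 N, well under the 100 N limit.
- **Last checks:**
  - The heavier bottle's foot came to about 8.5 mm above the worktop, against 8 mm for the top of the pad.
  - Its cap stands 5.2 mm higher than the tray bottle's, where 5 mm was expected.
  - Its axis is within about 1 mm of the measured bore centre.
  - Both bottles look upright, and the cylinder, flask and timer have not visibly moved.
  - The gripper is clear of everything.
- **Disagreement:** the side camera read about 3 mm further out in x than the scene camera and the arm. I corrected for that. The bore-centre estimates also differed by 1–2 mm between cameras, which is within the play of the chamfer. No check failed.

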